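# Face the tea carton the right way round in its pantry sleeve

### The job

The red tea carton stands back to front in its wooden sleeve: its white label is hidden at the closed back. Slide it up out of the sleeve, turn it half round and slide it back into the same sleeve, fully home, so that the label shows in the sleeve's open cut-out front; do not let it drop. Leave the blue rice carton in the other sleeve as it is.

Things in the scene. Friction and masses are not known exactly. Their poses are not given: they have to be found in the camera images.
- tea_carton: Red rigid box, 44 (x) by 58 (y) by 140 mm tall (z), about 0.22 kg. Origin: centre of its underside. The white label with green discs is on its +x face, and a 14 mm white strip on its top runs along the +x edge; else plain red. Stands loose in the sleeve, top 146 mm above the table, 53 mm out of the sleeve. At first its x points against the sleeve's x; at the end both must point the same way.
- tea_label (a point): Middle of the white label on the tea carton's +x face: 22 mm from the carton's axis, 70 mm above its underside.
- tea_sleeve: Plywood sleeve fixed to the table, open on top. Origin: centre of its underside. Floor 6 mm thick, inside 52 (x) by 66 (y) mm: 4 mm play all round the carton. Walls 8 mm thick, 82 mm high, then a darker lip leaning outward to 93 mm, mouth 6 mm wider on each side (75 by 89 mm over all). Front (+x side, away from the robot within 35 deg) has a 34 mm wide cut-out from 28 mm up; back is closed.
- rice_carton: Blue box of the same size and make, with a white label with yellow discs on its +x face, standing the right way round in an identical wooden sleeve at least 0.15 m from the tea sleeve (centre to centre). Origin: centre of its underside. To be left alone.
Things that resemble listed ones, but are neither listed nor needed, are in the scene too. There is more than one size of the tea_carton; the job needs the middle-sized. What is shaped like the tea_sleeve but purple is not meant.

How it is judged (in metres and radians):
On the way:
1. the tea carton has been slid up out of its sleeve (underside at least 80 mm above the sleeve's underside) (z of tea_carton in the frame of tea_sleeve above 0.08 m), for 0.1 s.
At the end, for the whole second after the job is handed in: Tea carton released, at rest, upright within 10 degrees in its sleeve, underside within 10 mm of the sleeve floor, axis within 12 mm of the sleeve's, label at the cut-out front (carton x along sleeve x within 12 degrees); rice carton upright and within 15 mm of its start (z of tea_carton in the frame of tea_sleeve below 0.016 m and horizontal distance between tea_carton and tea_sleeve below 0.012 m and x of tea_label in the frame of tea_sleeve above 0.012 m and angle between the x axis of tea_carton and the x axis of tea_sleeve, either way round below 0.21 rad and angle between each of tea_carton, rice_carton's own z axis and vertical below 0.17 rad and linear speed of tea_carton below 0.03 m/s and distance of rice_carton from where it was at the start of the episode below 0.015 m); the robot touches nothing.
It fails at once if the tea carton is dropped (falls free of the fingers faster than 0.7 m/s, some 25 mm of fall) (linear speed of tea_carton above 0.7 m/s and contact force between the fingers and tea_carton below 0.1 N).
It fails at once if the rice carton is disturbed (moved more than 30 mm) (distance of rice_carton from where it was at the start of the episode above 0.03 m).
It also fails if it takes over 45 s, if anything falls off the work surface, if the arm or the gripper's body presses on something with over 40 N, if the wrist force passes 120 N, or if a joint passes its speed limit or range.

### The arm

A 7-joint arm with a two-finger parallel gripper is mounted at the origin on the work surface. World frame = base frame: x ahead of the robot, y to its left, z up, the work surface at z = 0. Lengths are in mm, angles in rad, forces in N, time in s.
With the tool pointing down it reaches from about 425 to 825 mm from the base axis. Payload 3.6 kg.
Tool frame: the origin (TCP) lies midway between the tips of the shut fingers; the grasp point (between the pads) lies 19 mm behind it; z points along the fingers, y is the line along which they close (so a half turn about z gives the same grasp; the last joint's range is limited). The gripper opens to 93 mm and grips with 3 to 60 N. Pads are 15 mm wide; open, the fingers measure 128 mm over their backs; the gripper's body (75 mm by 188 mm) begins 65 mm behind the grasp point.
Start: joints at [-0.026, 0.615, -0.013, 1.423, 0.008, 1.103, -0.04], TCP at [649.971, 0.024, 218.64] pointing down, gripper open.
Joint ranges: [-3.12, 3.12], [-0.3, 2.06], [-1.34, 1.32], [0.26, 2.42], [-1.36, 4.5], [0.01, 1.98], [-2.84, 2.84]. Speed limits (rad/s): [2.79, 2.79, 3.14, 3.14, 3.14, 3.14, 3.14].

### API

Orientations are given as a rotation vector (axis times angle).
In Python, from rig import r gives the robot as it stands. The module is installed in compiled form; this text tells all that it offers.
- The arm moves only by the tool play_rows, never from a script. Its argument "steps" is a list that holds one entry, the list of rows, each a list of 6 numbers: the shift along the tool's x, y, z scaled (see below), then the turn, a rotation vector about the tool's x, y, z scaled (see below). In form: [[[tx, ty, tz, wx, wy, wz], ...]]. A call has 1 to 10 rows; each row is the pose to reach, as a shift and turn from the pose commanded when the call began, along the tool's axes at that moment; what a row does not reach only later rows make up. The controller multiplies each number of a shift by 100 mm and each number of a turn by 120 degrees. A row lasts 1/10 s, in which the tool goes at most 50 mm and 8.59 degrees, less where a joint would pass 70% of its speed; a pose out of reach is approached as far as the arm can. A call with a number of a shift or a turn outside -1 to 1 is refused whole. A call with a gripper value outside its range is refused whole. "gripper" is the finger opening in mm, from 0 to 93, set as the call begins (left out, the last holds). The fingers move at their own pace and stop on an object; the grip force is fixed at half the most. Time passes only in rows, so rows that repeat a pose let the fingers close. It gives the time, the measured TCP pose, the force, the opening and the grip force at its end, in the units of the state.
- r.get_state(): the state, without advancing time (a new reading comes with each control period).
- r.read_camera(name): name is "scene" or "side" or "wrist"; returns the picture (420x560x3 uint8, red, green, blue); there is no depth.
- r.get_calibration(name): a dict with "fx", "fy", "cx", "cy" (pixels), "R" (3x3) and "t" (3): a world point X has camera coordinates R X + t. Camera axes: x right, y down, z forward; pixel columns grow to the right and rows downward; lengths in mm; the calibration is good to about 2 mm. The wrist camera is an equidistant fisheye: a pixel r from the principal point sees the ray r / f radians off the axis. A picture is of the moment at which its call begins: read the wrist's pose just before it. get_calibration takes no time and is no camera call; for the wrist camera it gives the pose at the moment of the call.
- r.job_done(): hands the job in; it is judged then, once.
The state is a dict: "clock": time; "joint_positions": joint angles; "dq": joint speeds; "effort": joint torques, N m; "eef_pos": TCP position; "ee_rot": TCP orientation; "wrist_force": force on the tool from outside, world axes, zero at the start; "moment": the same for the moment, N m; "finger_gap": finger opening in mm; "finger_force": force on a finger pad.
Only numpy, scipy, OpenCV 4.12 (cv2) and the standard library are available. Lean on these libraries where they do the work, as an engineer would, in place of code of your own. Each camera call takes 0.05 s, during which the arm holds its last target. There are 200 camera calls.

## Working session

There is one attempt and no reset: what is moved stays moved. The work goes in short steps, Python scripts to look and compute and a tool call to move; the robot and the scene stay as the last step left them, time stands still between calls to the robot, and variables do not carry over. Pictures are saved under pics/ and viewed, at most 10 in all, crops included, and the job is handed in when it is done.

Besides the shell and the picture viewer there is one more tool, called after "Emit:" as name(argument=value, ...) on one line, values as JSON. play_rows: Moves the arm, as the interface text tells. Shifts and turns lie within -1 to 1; 1 stands for 100 mm of shift or 120 degrees of turn. Its arguments: {"type":"object","properties":{"steps":{"type":"array","items":{"type":"array","items":{"type":"array","items":{"type":"number","minimum":-1,"maximum":1}}}},"gripper":{"type":"number"}},"required":["steps"]}

```bash
mkdir -p pics
python3 - <<'E'
from rig import r
import cv2
s=r.get_state();print(s)
for n in("scene","side","wrist"):
    cv2.imwrite(f"pics/{n}0.png",r.read_camera(n)[:,:,::-1]); print(n,r.get_calibration(n))
a=[cv2.imread(f"pics/{n}0.png") for n in("scene","side")]
E
```

```text
{'clock': 0.0, 'joint_positions': array([-0.02651852,  0.615891  , -0.01264113,  1.42485641,  0.00810938,
        1.10340677, -0.04042538]), 'dq': array([-5.66991354e-04, -6.62781896e-04,  1.67069889e-07, -3.75725525e-04,
       -1.23410319e-04, -3.37038128e-05,  4.67687303e-04]), 'effort': array([ 5.37042069e-04, -4.58937871e+01,  2.08912762e-01, -1.65743172e+01,
       -6.11085235e-02,  2.03703978e-02,  2.53581929e-04]), 'eef_pos': array([6.49222480e+02, 3.23460768e-02, 2.17513503e+02]), 'ee_rot': array([-2.22010672, -2.22029281,  0.00282046]), 'wrist_force': array([0.01381447, 0.18533649, 0.56827775]), 'moment': array([0.01511023, 0.01996977, 0.04307856]), 'finger_force': 0.0, 'finger_gap': 93.14321231892578}
scene {'fx': 421.91840101771, 'fy': 421.91840101771, 'cx': 286.8932589248794, 'cy': 208.71577158695635, 'R': array([[ 0.78172122,  0.62356686, -0.00873506],
       [ 0.48050997, -0.61119122, -0.628932  ],
       [-0.39751994,  0.48745221, -0.77741124]]), 't': array([-464.48664233, -195.62446862, 1184.69699839])}
side {'fx': 433.7110747934729, 'fy': 433.7110747934729, 'cx': 276.5628999082963, 'cy': 215.27430354762254, 'R': array([[-0.98336758, -0.18149843, -0.0068213 ],
       [-0.08206829,  0.47752701, -0.87477583],
       [ 0.1620278 , -0.85966637, -0.48447984]]), 't': array([554.86403528,  97.63439899, 920.40956815])}
wrist {'fx': 325.19226210127806, 'fy': 325.19226210127806, 'cx': 277.79156466088006, 'cy': 205.63148444197063, 'R': array([[ 9.99996041e-01, -2.74624428e-04, -2.80057437e-03],
       [ 4.17414513e-04, -9.69740354e-01,  2.44138223e-01],
       [-2.78287630e-03, -2.44138426e-01, -9.69736400e-01]]), 't': array([-647.8474428 ,  -28.30553184,  389.84862427])}
```

View pics/scene0.png

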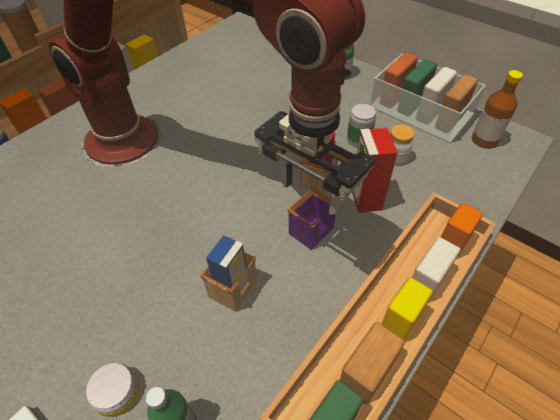

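View pics/wrist0.png

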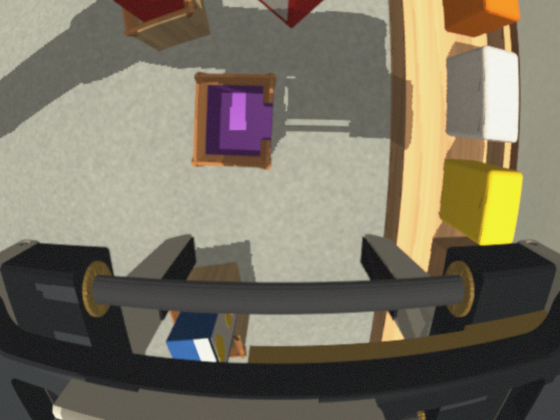

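The scene picture shows the blue carton in its sleeve at (228,265), the purple decoy sleeve at (312,222), a large red carton at (375,170) and a hidden red one with its sleeve behind the gripper at about (320,165). In the wrist picture a sleeve holding something red is at (160,20).

View pics/side0.png

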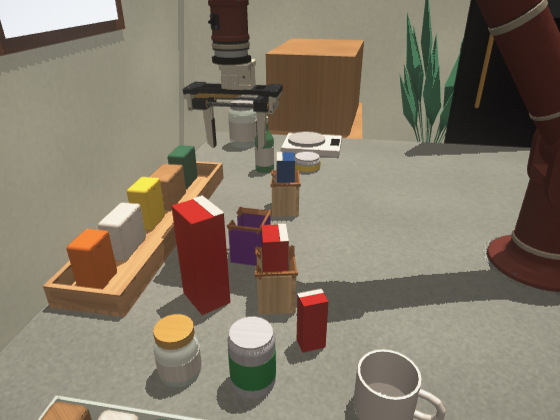

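Candidates in the side picture are the large red carton (200,255), the red carton in the wooden sleeve (275,245), the small red carton (312,320) and the purple sleeve (250,237). I choose the one in the wooden sleeve and check it in a crop.

```bash
cat > h.py <<'E'
import numpy as np,cv2
from rig import r
def ray(n,uv,z,c=None):
    c=c or r.get_calibration(n); x=(uv[0]-c['cx'])/c['fx']; y=(uv[1]-c['cy'])/c['fy']
    d=np.array([x,y,1.])
    if n=='wrist':
        t=np.hypot(x,y); d=np.array([x/t*np.sin(t),y/t*np.sin(t),np.cos(t)])
    R=np.array(c['R']);t=np.array(c['t']);C=-R.T@t;D=R.T@d
    return (C+D*(z-C[2])/D[2]).round(1)
E
python3 - <<'E'
from h import *
for p,z in [((275,234),146),((276,256),93),((312,295),100),((200,210),200),((250,222),93),((200,300),0),((228,308),0),((180,300),0)]: print(p,ray('side',p,z))
for p in [(355,207),(375,212),(390,200)]: print(p,ray('scene',p,0))
a=cv2.imread('pics/side0.png')[190:360,160:340]
cv2.imwrite('pics/c1.png',cv2.resize(a,None,fx=3.4,fy=3.4,interpolation=cv2.INTER_CUBIC))
E
```

```text
(275, 234) [525.2 220.6 146. ]
(276, 256) [525.9 209.7  93. ]
(312, 295) [449.4 315.3 100. ]
(200, 210) [643.2 254.4 200. ]
(250, 222) [600.8  98.   93. ]
(200, 300) [665.9 244.6   0. ]
(228, 308) [607.6 257.2   0. ]
(180, 300) [703.2 251.2   0. ]
(355, 207) [648.5 196.6   0. ]
(375, 212) [694.6 213.1   0. ]
(390, 200) [703.9 268.3   0. ]
```

View pics/c1.png

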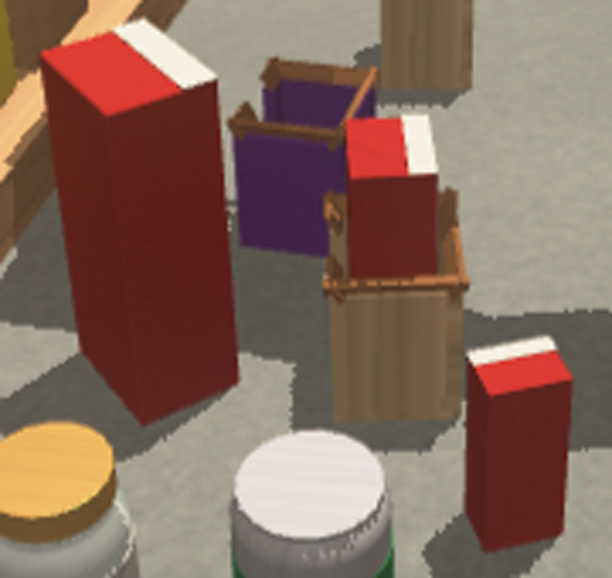

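The crop shows the mid-sized red carton in the wooden sleeve with its white strip toward the robot (crop (420,140)), so it stands back to front. The large and small cartons stand free. Target is at about (526,213). I'll move above it, turning −90° so that a half turn stays in range.

Emit:
play_rows(steps=[[[0.1,-0.06,-0.03,0,0,-0.07],[0.2,-0.12,-0.06,0,0,-0.14],[0.3,-0.18,-0.1,0,0,-0.21],[0.4,-0.24,-0.15,0,0,-0.28],[0.5,-0.3,-0.2,0,0,-0.35],[0.6,-0.36,-0.25,0,0,-0.42],[0.7,-0.42,-0.3,0,0,-0.49],[0.8,-0.48,-0.35,0,0,-0.56],[0.9,-0.54,-0.4,0,0,-0.63],[1.0,-0.6,-0.4,0,0,-0.7]]], gripper=93)

```text
clock: 1.15
eef_pos: [589.9, 100.4, 259.1]
ee_rot: [0.155, 3.137, 0.0]
wrist_force: [-0.6, -1.4, -0.7]
finger_gap: 93.0
finger_force: 0.0
```

Run:
```python
from h import *
from scipy.spatial.transform import Rotation as R
s=r.get_state();print(s['eef_pos'],R.from_rotvec(s['ee_rot']).as_matrix().round(3),s['joint_positions'])
f=lambda x,y:(160+x/3.4,190+y/3.4)
print(ray('side',f(325,290),93),ray('side',f(467,284),93))
for z in (150,180,200,220):print(z,ray('side',(191.8,223.2),z),ray('side',(202.6,314.7),0))
```

```text
[589.86752575 100.37593831 259.05069296] [[-0.995  0.099  0.001]
 [ 0.099  0.995  0.   ]
 [-0.001  0.    -1.   ]] [ 0.04856345  0.52514305 -0.41514871  1.51383825  0.22364987  1.14910493
  1.06347349]
[549.3 272.   93. ] [480.8 255.   93. ]
150 [676.7 216.1 150. ] [647.8 282.5   0. ]
180 [655.5 265.2 180. ] [647.8 282.5   0. ]
200 [641.3 297.8 200. ] [647.8 282.5   0. ]
220 [627.2 330.5 220. ] [647.8 282.5   0. ]
```

Emit:
play_rows(steps=[[[0.08,0.1,0,0,0,-0.02],[0.16,0.2,0,0,0,-0.04],[0.24,0.3,0,0,0,-0.06],[0.32,0.4,0,0,0,-0.08],[0.4,0.5,0,0,0,-0.1],[0.48,0.62,0,0,0,-0.12],[0.56,0.75,0,0,0,-0.14],[0.66,0.9,0,0,0,-0.16],[0.75,1.0,0,0,0,-0.165],[0.75,1.0,0,0,0,-0.165]]])

```text
clock: 2.15
eef_pos: [524.0, 210.3, 258.9]
ee_rot: [0.386, -3.117, -0.003]
wrist_force: [0.1, 1.0, 0.3]
finger_gap: 92.9
finger_force: 0.0
```

Run:
```python
from h import *
c=r.get_calibration('wrist');im=r.read_camera('wrist')[:,:,::-1]
s=r.get_state();print(s['eef_pos'],s['joint_positions'])
np.save('c.npy',c,allow_pickle=True)
cv2.imwrite('pics/w1.png',im)
cv2.imwrite('pics/w1b.png',cv2.resize(im[30:420],None,fx=1.42,fy=1.42))
```

```text
[525.14707151 208.481485   258.80818535] [-0.08066286  0.48668874 -0.52356454  1.60628089  0.26280739  1.11934471
  1.14489681]
```

View pics/w1b.png

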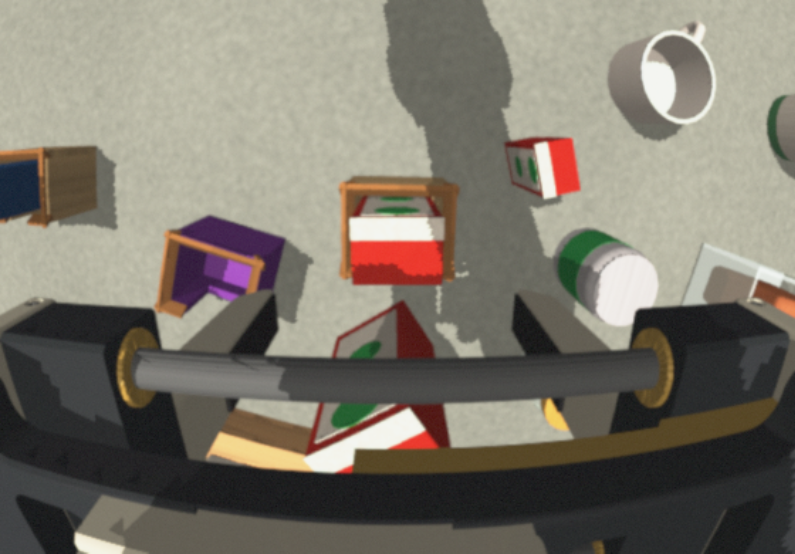

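The crop shows the carton top with corners at (349,217), (443,217), (443,284), (352,284), white strip nearest the camera, and the back lip from (341,183) to (458,183).

Run:
```python
from h import *
from scipy.spatial.transform import Rotation as R
c=np.load('c.npy',allow_pickle=True).item()
g=lambda p:(p[0]/1.42,p[1]/1.42+30)
P=[ray('wrist',g(p),146,c)[:2] for p in[(349,217),(443,217),(443,284),(352,284)]]
L=[ray('wrist',g(p),93,c)[:2] for p in[(341,180),(458,180)]]
print(P,L); P=np.array(P)
ctr=P.mean(0); d1=P[1]-P[0]; d2=P[2]-P[3]; e=P[3]-P[0]
print(ctr,[np.degrees(np.arctan2(-d[0],d[1])) for d in (d1,d2,L[1]-L[0])],np.linalg.norm(d1),np.linalg.norm(e))
s=r.get_state();M=R.from_rotvec(s['ee_rot']).as_matrix();print(s['eef_pos'],'toolx ang',np.degrees(np.arctan2(M[1,0],M[0,0])))
print(M.T@(np.r_[ctr,103]-s['eef_pos']))
a=np.radians(14);x=np.array([np.cos(a),np.sin(a)]);print('lip ctr',np.mean(L,0)+x*37.5,'tool',M.T@np.r_[np.mean(L,0)+x*37.5-s['eef_pos'][:2],0])
```

```text
[array([512.5, 179.4]), array([498.5, 235.3]), array([540.1, 246.9]), array([554.1, 190.7])] [array([497.7, 164.7]), array([477.1, 246.6])]
[526.3   213.075] [np.float64(14.060357851819589), np.float64(13.988257064143774), np.float64(14.118517649621449)] 57.626469612496656 43.10742395458121
[525.14707151 208.481485   258.80818535] toolx ang -166.05420563193547
[ -2.21087511   4.16335283 155.80885331]
lip ctr [523.78608974 214.72207108] tool [-1.83139406e-01  6.38464138e+00  7.10473430e-04]
```

Emit:
play_rows(steps=[[[-0.02,0.05,0.2,0,0,0],[-0.02,0.05,0.4,0,0,0],[-0.02,0.05,0.6,0,0,0],[-0.02,0.05,0.8,0,0,0],[-0.02,0.05,0.9,0,0,0],[-0.02,0.05,1.0,0,0,0]]])

```text
clock: 2.8
eef_pos: [527.2, 211.9, 158.1]
ee_rot: [-0.375, 3.119, -0.001]
wrist_force: [0.5, -0.0, 0.1]
finger_gap: 93.1
finger_force: 0.0
```

Emit:
play_rows(steps=[[[0,0,0.12,0,0,0],[0,0,0.24,0,0,0],[0,0,0.36,0,0,0],[0,0,0.48,0,0,0],[0,0,0.54,0,0,0],[0,0,0.54,0,0,0],[0,0,0.54,0,0,0]]])

```text
clock: 3.5
eef_pos: [526.8, 212.9, 104.8]
ee_rot: [-0.378, 3.119, 0.0]
wrist_force: [-0.5, 0.1, 0.7]
finger_gap: 93.4
finger_force: 0.0
```

Emit:
play_rows(steps=[[[0,0,0,0,0,0],[0,0,0,0,0,0],[0,0,0,0,0,0],[0,0,0,0,0,0],[0,0,0,0,0,0],[0,0,0,0,0,0],[0,0,0,0,0,0],[0,0,0,0,0,0]]], gripper=40)

```text
clock: 4.3
eef_pos: [526.6, 212.7, 104.8]
ee_rot: [-0.377, 3.119, 0.0]
wrist_force: [-0.6, -0.2, 1.6]
finger_gap: 57.6
finger_force: 30.0
```

Emit:
play_rows(steps=[[[0,0,-0.08,0,0,0],[0,0,-0.18,0,0,0],[0,0,-0.3,0,0,0],[0,0,-0.42,0,0,0],[0,0,-0.54,0,0,0],[0,0,-0.66,0,0,0],[0,0,-0.78,0,0,0],[0,0,-0.88,0,0,0],[0,0,-0.96,0,0,0],[0,0,-1,0,0,0]]])

```text
clock: 5.3
eef_pos: [526.8, 212.8, 205.6]
ee_rot: [-0.377, 3.118, 0.001]
wrist_force: [0.8, 0.7, -2.6]
finger_gap: 57.8
finger_force: 30.0
```

Emit:
play_rows(steps=[[[0,0,-0.1,0,0,0],[0,0,-0.2,0,0,0],[0,0,-0.25,0,0,0],[0,0,-0.25,0,0,0]]])

```text
clock: 5.7
eef_pos: [527.0, 213.0, 230.7]
ee_rot: [-0.377, 3.117, 0.001]
wrist_force: [0.7, -0.8, -1.9]
finger_gap: 57.8
finger_force: 30.0
```

Run:
```python
from h import *
s=r.get_state();print(s['eef_pos'],s['joint_positions'],s['finger_force'],s['wrist_force'])
ims=[r.read_camera(n)[:,:,::-1] for n in('side','wrist')]
im=np.hstack([cv2.resize(ims[0][90:350,160:400],(480,520)),cv2.resize(ims[1][60:400,150:400],None,fx=1.28,fy=1.53)])
cv2.imwrite('pics/l1.png',im);print(im.shape)
```

```text
[527.04511997 212.99030834 230.65406177] [-0.09440438  0.51692339 -0.51446162  1.64088321  0.2831865   1.05680251
  1.11883486] 29.978578090667725 [ 0.72826418 -0.7708947  -1.93941163]
(520, 800, 3)
```

View pics/l1.png

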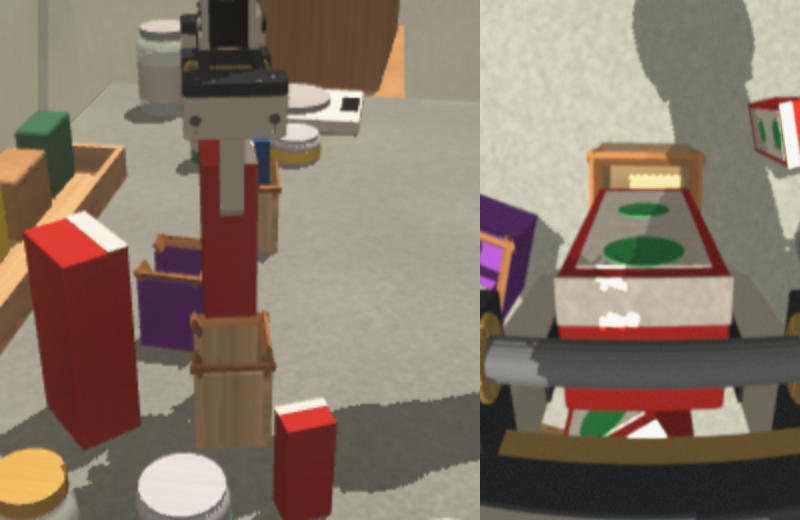

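The left panel shows the carton upright and clear of the sleeve, its underside just above the lip at (230,315). In the right panel the label faces the robot and the sleeve is empty. Turning.

Emit:
play_rows(steps=[[[0,0,0,0,0,0.03],[0,0,0,0,0,0.08],[0,0,0,0,0,0.14],[0,0,0,0,0,0.2],[0,0,0,0,0,0.26],[0,0,0,0,0,0.32],[0,0,0,0,0,0.38],[0,0,0,0,0,0.44],[0,0,0,0,0,0.5],[0,0,0,0,0,0.55]]])

```text
clock: 6.8
eef_pos: [526.1, 212.6, 229.0]
ee_rot: [-1.388, -2.817, 0.002]
wrist_force: [-0.0, 0.5, -2.3]
finger_gap: 58.1
finger_force: 30.0
```

Emit:
play_rows(steps=[[[0,0,0,0,0,0.05],[0,0,0,0,0,0.1],[0,0,0,0,0,0.15],[0,0,0,0,0,0.2],[0,0,0,0,0,0.25],[0,0,0,0,0,0.3],[0,0,0,0,0,0.35],[0,0,0,0,0,0.4],[0,0,0,0,0,0.45],[0,0,0,0,0,0.5]]])

```text
clock: 7.8
eef_pos: [526.1, 212.7, 229.0]
ee_rot: [-2.61, -1.747, 0.002]
wrist_force: [1.0, -0.2, -2.1]
finger_gap: 57.7
finger_force: 30.0
```

Emit:
play_rows(steps=[[[0,0,0,0,0,0.05],[0,0,0,0,0,0.1],[0,0,0,0,0,0.16],[0,0,0,0,0,0.22],[0,0,0,0,0,0.28],[0,0,0,0,0,0.34],[0,0,0,0,0,0.39],[0,0,0,0,0,0.43],[0,0,0,0,0,0.45],[0,0,0,0,0,0.45]]])

```text
clock: 8.8
eef_pos: [526.0, 212.9, 229.0]
ee_rot: [3.118, 0.379, -0.002]
wrist_force: [-0.0, -0.3, -1.7]
finger_gap: 58.0
finger_force: 30.0
```

Run:
```python
from h import *
from scipy.spatial.transform import Rotation as R
c=r.get_calibration('wrist');s=r.get_state();M=R.from_rotvec(s['ee_rot']).as_matrix()
print(s['eef_pos'],s['joint_positions'],s['finger_force'],'toolx',np.degrees(np.arctan2(M[1,0],M[0,0])),M[2])
np.save('c.npy',c,allow_pickle=True)
im=r.read_camera('wrist')[:,:,::-1];cv2.imwrite('pics/w2.png',im)
cv2.imwrite('pics/w2b.png',cv2.resize(im[50:350,130:430],None,fx=2,fy=2))
```

```text
[526.00512085 212.89754722 228.96978353] [-0.62537345  0.48902843  0.31278722  1.66035961 -0.17040436  1.02069033
 -1.58648667] 29.9789696931839 toolx 13.844635126518149 [-1.60067616e-03  1.60225777e-04 -9.99998706e-01]
```

View pics/w2b.png

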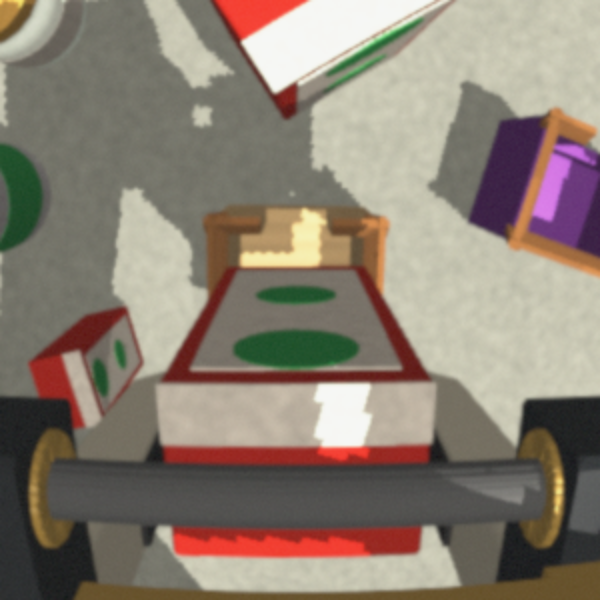

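The crop shows the label now facing the cut-out. The carton's lower front edge runs (228,267) to (363,267), its top front edge (158,382) to (434,382), and the front lip outer corners are at (206,215) and (388,216).

Run:
```python
from h import *
from scipy.spatial.transform import Rotation as R
c=np.load('c.npy',allow_pickle=True).item();s=r.get_state();M=R.from_rotvec(s['ee_rot']).as_matrix()
g=lambda p:(p[0]/2+130,p[1]/2+50)
def T(p,z): return (M.T@(ray('wrist',g(p),z,c)-s['eef_pos'])).round(1)
for n,p,z in[('botL',(228,267),130),('botR',(363,267),130),('topL',(158,382),270),('topR',(434,382),270),('topbackL',(175,554),270),('topbackR',(421,554),270),('lipL',(206,215),93),('lipR',(388,216),93),('lipL2',(210,216),93),('lipR2',(384,217),93)]:print(n,T(p,z),ray('wrist',g(p),z,c))
```

```text
botL [ 18.6 -28.6  99.1] [537.2 245.  130. ]
botR [18.6 27.3 99.1] [550.6 190.8 130. ]
topL [ 19.8 -29.3 -40.9] [538.4 246.1 270. ]
topR [ 19.8  27.7 -40.9] [552.  190.7 270. ]
topbackL [-23.3 -29.  -40.9] [496.6 235.4 270. ]
topbackR [-23.5  28.4 -40.9] [510.2 179.7 270. ]
lipL [ 36.8 -42.3 136. ] [551.5 262.7  93. ]
lipR [ 36.3  42.6 136. ] [571.4 180.1  93. ]
lipL2 [ 36.3 -40.5 136. ] [551.5 260.8  93. ]
lipR2 [ 35.7  40.8 136. ] [570.4 181.8  93. ]
```

Carton centre and sleeve centre agree within about 1–2 mm, so I descend directly.

Emit:
play_rows(steps=[[[0.005,0,0.08,0,0,0],[0.005,0,0.16,0,0,0],[0.005,0,0.24,0,0,0],[0.005,0,0.32,0,0,0],[0.005,0,0.39,0,0,0],[0.005,0,0.45,0,0,0],[0.005,0,0.5,0,0,0],[0.005,0,0.54,0,0,0],[0.005,0,0.58,0,0,0],[0.005,0,0.6,0,0,0]]])

```text
clock: 9.85
eef_pos: [527.0, 212.8, 169.3]
ee_rot: [3.119, 0.378, -0.0]
wrist_force: [0.3, 0.1, -1.3]
finger_gap: 57.6
finger_force: 30.0
```

Underside is now at about 70 mm, inside the walls, with no contact force. Continuing.

Emit:
play_rows(steps=[[[0,0,0.06,0,0,0],[0,0,0.12,0,0,0],[0,0,0.18,0,0,0],[0,0,0.24,0,0,0],[0,0,0.3,0,0,0],[0,0,0.36,0,0,0],[0,0,0.42,0,0,0],[0,0,0.48,0,0,0],[0,0,0.54,0,0,0],[0,0,0.58,0,0,0]]])

```text
clock: 10.85
eef_pos: [526.9, 212.7, 111.0]
ee_rot: [3.119, 0.378, -0.001]
wrist_force: [-1.5, 0.2, -1.6]
finger_gap: 58.0
finger_force: 30.0
```

Emit:
play_rows(steps=[[[0,0,0.02,0,0,0],[0,0,0.04,0,0,0],[0,0,0.055,0,0,0],[0,0,0.06,0,0,0],[0,0,0.06,0,0,0]]])

```text
clock: 11.35
eef_pos: [527.1, 212.8, 105.7]
ee_rot: [-3.119, -0.377, -0.0]
wrist_force: [0.5, -0.2, -1.7]
finger_gap: 57.8
finger_force: 30.0
```

Emit:
play_rows(steps=[[[0,0,0.005,0,0,0],[0,0,0.01,0,0,0],[0,0,0.01,0,0,0]]])

```text
clock: 11.65
eef_pos: [527.2, 212.8, 104.8]
ee_rot: [-3.119, -0.378, -0.001]
wrist_force: [-0.4, -0.4, -1.2]
finger_gap: 57.8
finger_force: 30.0
```

Emit:
play_rows(steps=[[[0,0,0,0,0,0],[0,0,0,0,0,0],[0,0,0,0,0,0],[0,0,0,0,0,0],[0,0,0,0,0,0],[0,0,0,0,0,0],[0,0,0,0,0,0]]], gripper=93)

```text
clock: 12.35
eef_pos: [527.1, 212.8, 104.6]
ee_rot: [-3.119, -0.378, 0.0]
wrist_force: [-0.5, -0.2, -0.4]
finger_gap: 92.9
finger_force: 0.0
```

Emit:
play_rows(steps=[[[0,0,-0.08,0,0,0],[0,0,-0.18,0,0,0],[0,0,-0.3,0,0,0],[0,0,-0.45,0,0,0],[0,0,-0.6,0,0,0],[0,0,-0.75,0,0,0],[0,0,-0.9,0,0,0],[0,0,-1,0,0,0],[0,0,-1,0,0,0],[0,0,-1,0,0,0]]])

```text
clock: 13.35
eef_pos: [526.9, 212.7, 204.8]
ee_rot: [-3.119, -0.378, 0.0]
wrist_force: [0.4, -0.3, -0.2]
finger_gap: 93.1
finger_force: 0.0
```

Run:
```python
from h import *
s=r.get_state();print(s['eef_pos'],s['wrist_force'])
ims=[r.read_camera(n)[:,:,::-1] for n in('side','wrist')]
im=np.hstack([cv2.resize(ims[0][90:350,160:400],(480,520)),cv2.resize(ims[1][60:400,150:400],None,fx=1.28,fy=1.53)])
cv2.imwrite('pics/f1.png',im)
```

```text
[526.87245334 212.72914272 204.75244209] [ 0.39378084 -0.3193607  -0.18094148]
```

View pics/f1.png

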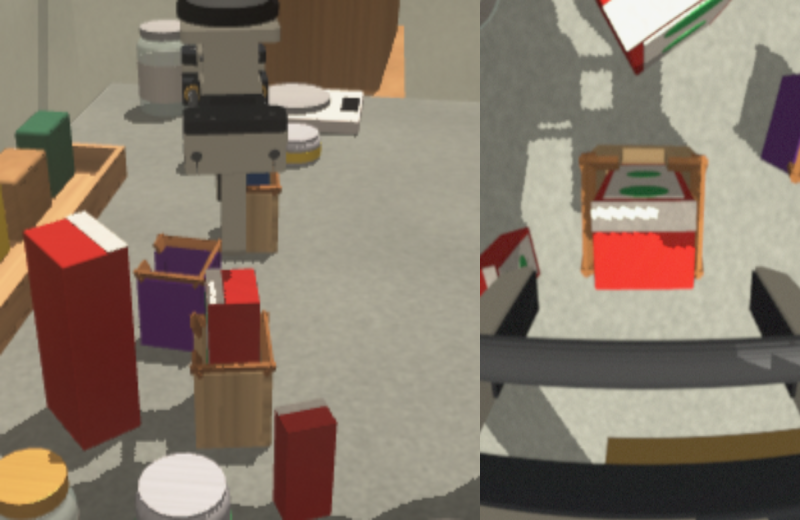

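The carton stands upright and fully home in its sleeve (left panel, top at (235,285)). The strip and label face the cut-out front (right panel, (640,185)), and the gripper is clear.

```bash
python3 -c "
from rig import r
print(r.job_done())"
```

```text
the job is handed in; nothing more can be done
None
```

The red tea carton was slid out, turned half round and put back fully home in its sleeve with the label at the cut-out front; the rice carton was not touched, and the job was handed in at about 13.5 s (no verdict was returned).

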